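# Load a label roll and set its guides with the thumbwheel

## Task

The label printer has run out. Lower the roll with the green band from the tray onto the two rollers in the printer's bay, between the blue guides, and let go; then roll the ribbed thumbwheel on the printer's front deck with one fingertip until both guides touch the roll and hold it lightly with no play. Move the guides by the wheel only, press the wheel lightly and do not crush the roll between the guides; leave the roll with the orange band and everything else where it is, the cover stays open and I will thread the labels myself.

Things in the scene. Friction and masses are not known exactly. Their poses are not given: they have to be found in the camera images.
- printer: White desktop label printer, fixed, 270 (x) by 150 (y) by 80 mm. Origin: on the desk under the middle of its bay; its front faces its own -x, z up. Bay: open well, x -72 to 72, y -66 to 66 mm, floor 30 mm, rim 80 mm above the desk. Flat deck in front of it, x -135 to -72 mm, 80 mm high. The open cover, 150 mm wide, stands from x = 140 mm leaning back, up to 0.27 m above the desk.
- roll_seat (a point): Centre of the roll once it lies in the bay: on the printer's z axis, 68.3 mm above the desk; axes as the printer's, the roll's own axis along y. It rests on two idle steel rollers of 10 mm diameter that run along y at x = -17 and +17 mm, their axes 40 mm above the desk.
- wheel_top (a point): Highest point of the thumbwheel: 86 mm above the desk, 6 mm above the deck, at x = -92, y = 0 mm of the printer; axes as the printer's. The axle does not give: come down slowly, feel for it and never press it with more than 15 N. A press of 3 to 5 N drives the wheel and lets the fingertip slip once the guides are snug; pressed much harder it crushes the roll.
- wheel: Blue ribbed thumbwheel, rubber rim, 36 mm diameter, 10 mm wide, on edge in a dark slot of the deck, axle along the printer's x; only its top 6 mm shows. Origin: its middle; turns with it. Rolling its top towards the printer's +y closes both guides, 1 mm each for 3 mm of rim; -y opens them. It stays where left. Turning takes 1.1 N along the rim, and 0.7 N more per newton of squeeze on the roll.
- guide_left: Blue upright guide plate on the +y side of the bay, 44 (x) by 46 mm high, 4 mm thick, its top 92 mm above the desk. Origin: lower edge of the face that looks to the roll (46 mm above the desk). Slides along the printer's y; at the start its face is 31 to 37 mm from the bay's middle.
- guide_right: The same on the -y side; both guides always stay equally far from the middle, so they centre the roll. With the roll held each face is 25 mm from the middle. Neither may squeeze the roll with more than 8 N, nor be pushed by the fingers with more than 3 N.
- roll_green: Roll of white labels with a green band and green core, 56 mm diameter, 50 mm wide, about 90 g, lying on its rim. Origin: its centre; y is its axis (x and z turn with it). The one to load.
- roll_orange: The same with an orange band and core, beside it in the tray (which of the two places varies). Leave it.
- tray: Low grey tray, fixed, 100 (x) by 205 (y) by 10 mm, holding the two rolls end to end, axes along its y, centres about 48 mm either side of its middle and 35 mm above the desk, each resting on two ribs. Origin: centre of its underside.
- bottle_1: Blood-culture bottle with green cap, 35 mm diameter, 120 mm high, standing on the desk. Origin: centre of its foot. Leave it.
- bottle_2: The same with an orange cap. Leave it.
- bottle_3: The same with a green cap. Leave it.
- empty_core: Empty orange core standing on the desk, 30 mm diameter, 50 mm high. Origin: centre of its foot. Leave it.
- mouse: Black computer mouse, 110 by 58 by 32 mm. Origin: centre of its underside. Leave it.
There are look-alikes about, which are no part of the job. What is shaped like the roll_green but brown or pink is not meant.

How it is judged:
By the outcome, as a careful person would: the job done as asked, in the order asked, and still so for the second after the job is handed in, with the robot touching nothing.
It also fails if it takes over 72 s, if anything falls off the work surface, if the arm or the gripper's body presses on something with over 40 N, if the wrist force passes 120 N, or if a joint passes its speed limit or range.

## Robot

A 6-joint arm with a two-finger parallel gripper is mounted at the origin on the work surface. World frame = base frame: x ahead of the robot, y to its left, z up, the work surface at z = 0. Lengths are in mm, angles in degrees, forces in N, time in s.
With the tool pointing down it reaches from about 300 to 850 mm from the base axis. Payload 4.2 kg.
Tool frame: the origin (TCP) lies midway between the tips of the shut fingers; the grasp point (between the pads) lies 19 mm behind it (env.grip_depth is the distance from the TCP to the grasp point, in mm); z points along the fingers, y is the line along which they close (so a half turn about z gives the same grasp; the last joint's range is limited). The gripper opens to 91 mm and grips with 3 to 60 N. Pads are 32 mm wide; open, the fingers measure 118 mm over their backs; the gripper's body (76 mm by 178 mm) begins 60 mm behind the grasp point.
Start: joints at [62.682, 18.312, 89.639, -0, 72.044, -1.146], TCP at [253.625, 516.06, 213.976] pointing down, gripper open.
Joint ranges: [-177.97, 177.97], [-48.28, 115.42], [12.27, 149.76], [-77.06, 257.06], [2.81, 150.46], [-146.56, 146.56]. Speed limits (degrees/s): [147.25, 147.25, 180, 180, 180, 180].

## Interface

Orientations are given as [roll, pitch, yaw] about the fixed x, y, z axes, in that order (R = Rz(yaw) Ry(pitch) Rx(roll)).
In Python, from workcell import env, eyes gives the robot as it stands.
- The arm moves only by the tool send_rows, never from a script. Its argument "motion" is a list of rows, each a list of 7 numbers: the shift along the world's x, y, z normalised to -1 to 1, where 1 is 0.5 m, then the turn, a rotation vector about the world's x, y, z normalised to -1 to 1, where 1 is 60 degrees, then the opening, from -1 (shut) to 1 (fully open). A call has 1 to 20 rows; each row is the pose to reach, as a shift and turn from the pose commanded when the call began; what a row does not reach only later rows make up. A row lasts 1/8 s, in which the tool goes at most 62.5 mm and 10.7 degrees, less where a joint would pass 70% of its speed; a pose out of reach is approached as far as the arm can. A call with a number of a shift or a turn outside -1 to 1 is refused whole. A call with a gripper value outside its range is refused whole. The fingers move at their own pace and stop on an object; "squeeze" is the grip in N (left out, the last holds). Time passes only in rows, so rows that repeat a pose let the fingers close. It gives the time, the measured TCP pose, the force, the opening and the grip force at its end, in the units of the state.
- env.state(): the state, without advancing time (a new reading comes with each control period).
- eyes.grab_frame(name): name is "scene" or "top" or "wrist"; returns a dict with "pixels" (400x640x3 uint8, red, green, blue), "depth" (400x640 float32, mm along the optical axis (not along the pixel's ray), 0 where there is no reading), "fx", "fy", "cx", "cy" (pixels), "R" (3x3) and "t" (3): a world point X has camera coordinates R X + t; the wrist camera has in their place "T_tool_cam" (4x4, takes a point from camera to tool coordinates, whose origin is the TCP and whose axes are the flange's). Camera axes: x right, y down, z forward; pixel columns grow to the right and rows downward; lengths in mm; the calibration is good to about 2 mm. The wrist camera is an equidistant fisheye: a pixel r from the principal point sees the ray r / f radians off the axis. A picture is of the moment at which its call begins: read the wrist's pose just before it.
- env.job_done(): hands the job in; it is judged then, once.
The state is a dict: "time_s": time; "qpos": joint angles; "qvel": joint speeds; "effort": joint torques, N m; "ee_pos": TCP position; "ee_rot": TCP orientation; "force": force on the tool from outside, world axes, zero at the start; "torque": the same for the moment, N m; "gripper_width": finger opening in mm; "gripper_force": force on a finger pad.
Only numpy, scipy, OpenCV 4.12 (cv2) and the standard library are available. Lean on these libraries where they do the work, as an engineer would, in place of code of your own. Each camera call takes 0.05 s, during which the arm holds its last target. There are 200 camera calls.

## Working session

There is one attempt and no reset: what is moved stays moved. The work goes in short steps, Python scripts to look and compute and a tool call to move; the robot and the scene stay as the last step left them, time stands still between calls to the robot, and variables do not carry over. Pictures are saved under pics/ and viewed, at most 10 in all, crops included, and the job is handed in when it is done.

Besides the shell and the picture viewer there is one more tool, called after ">>>" by a JSON object that holds its "api" and its "payload". send_rows: Moves the arm, as the interface text tells. Its arguments: {"type":"object","properties":{"motion":{"type":"array"},"squeeze":{"type":"number"}},"required":["motion"]}

```bash
ls; mkdir -p pics; python3 - <<'E'
from workcell import env, eyes
import cv2, numpy as np
for n in ("scene","top"):
    f=eyes.grab_frame(n); cv2.imwrite(f"pics/{n}0.png",f["pixels"][:,:,::-1]); np.savez(f"{n}0.npz",**f)
    print(n,f["fx"],f["cx"],f["cy"],np.round(f["R"],3).tolist(),f["t"])
s=env.state(); print(s["ee_pos"],s["ee_rot"],s["gripper_width"],s["force"],env.grip_depth,s["time_s"])
E
```

```text
pics
scene 413.8160752713579 318.9645008407178 204.73238506932805 [[-0.777, 0.63, -0.006], [0.354, 0.429, -0.831], [-0.521, -0.648, -0.556]] [ 509.02420973  -85.19225184 1162.67080325]
top 384.8233307035586 323.4358390867383 198.10376238674854 [[0.018, -1.0, -0.006], [-0.986, -0.017, -0.167], [0.167, 0.009, -0.986]] [-134.84344258  562.63856629  954.19298478]
[253.42216814 515.64090213 213.20675554] [-1.79908758e+02 -3.11573808e-03  1.53826180e+02] 91.17366832984729 [ 0.09533715  1.09771258 -0.73803107] 18.8 0.1
```

View pics/scene0.png

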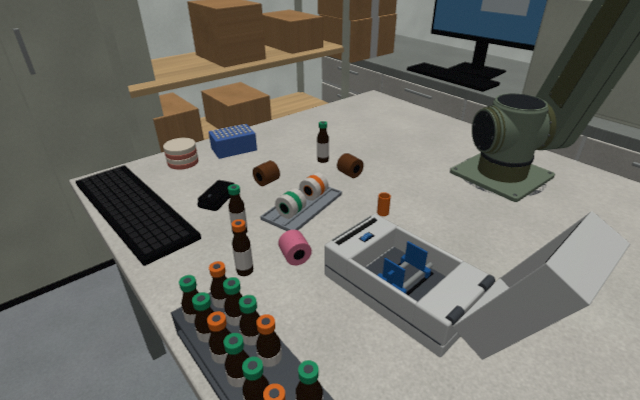

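View pics/top0.png

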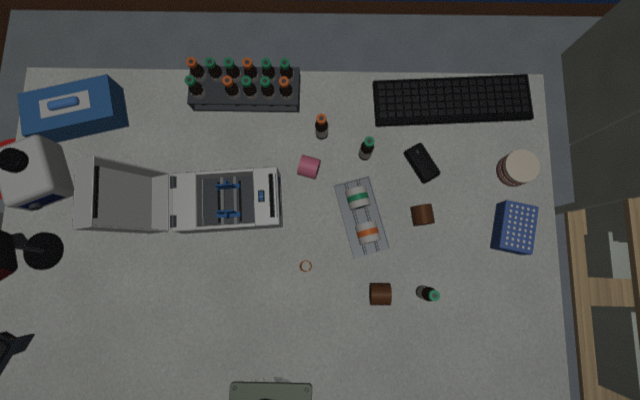

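The scene view shows the following candidates:
- **Rolls in the tray:** green-band roll at (290,203), orange-band roll at (314,186).
- **Look-alikes:** pink roll at (295,247), brown rolls at (266,172) and (350,165).
- **Green caps elsewhere:** bottles at (234,190) and (323,127).
- **Top view:** green-band roll at (358,197), orange-band at (368,232), pink at (309,166), brown at (422,214) and (380,293). The printer bay is at (229,200) and the wheel at (262,196).

I choose the white roll with the green band in the tray, top (358,197), and will check it in a crop.

```bash
cat > h.py <<'E'
import numpy as np, cv2
def cloud(f):
    v,u=np.mgrid[0:400,0:640]; d=f["depth"]
    c=np.stack([(u-f["cx"])/f["fx"]*d,(v-f["cy"])/f["fy"]*d,d],-1)
    P=(c-f["t"])@f["R"]; P[d<=0]=np.nan; return P
def ray(f,u,v,z):
    r=np.array([(u-f["cx"])/f["fx"],(v-f["cy"])/f["fy"],1])@f["R"]; o=-f["t"]@f["R"]
    return o+r*(z-o[2])/r[2]
def hsv(f): return cv2.cvtColor(f["pixels"],cv2.COLOR_RGB2HSV)
E
python3 - <<'E'
from h import *
a={n:dict(np.load(n+"0.npz")) for n in("scene","top")}
f=a["top"]; 
cr=np.hstack([cv2.resize(a["top"]["pixels"][165:270,150:400][:,:,::-1],None,fx=3,fy=3,interpolation=2)])
cv2.imwrite("pics/crop.png",cr)
for n,f in a.items():
    P=cloud(f);H=hsv(f);x,y,z=P[...,0],P[...,1],P[...,2]
    print(n)
    near=lambda lo,hi:(H[...,0]>=lo)&(H[...,0]<=hi)&(H[...,1]>110)&(H[...,2]>50)
    def rect(m,lbl):
        q=P[m]; 
        if len(q)<4: print(lbl,len(q));return
        r=cv2.minAreaRect(q[:,:2].astype(np.float32)); print(lbl,len(q),np.round(r[0],1),np.round(r[1],1),round(r[2],2),"z",np.round(np.percentile(q[:,2],[5,50,95]),1))
    reg=(x>350)&(x<700)
    pr=reg&(y>-80)&(y<260)
    rect(pr&(z>74)&(z<86)&(H[...,1]<40),"rim")
    rect(pr&near(100,125)&(z>60),"blue all")
    w=pr&near(100,125)&(z>70)&(y<20); rect(w,"wheel")
    rect(pr&near(100,125)&(z>84)&(y>20),"guides")
    tr=(x>350)&(x<650)&(y>-340)&(y<-130)
    rect(tr&(z>2)&(z<20),"tray")
    rect(tr&near(60,90)&(z<75)&(z>20),"green"); rect(tr&near(5,20)&(z<75)&(z>40),"orange")
    rect(tr&(z>45)&(z<75),"rolls")
E
```

```text
scene
rim 4775 [558.  128.1] [152.7 272. ] 4.91 z [76.1 81.  83.5]
blue all 741 [541.2 101.7] [121.8 108.8] 73.69 z [61.9 79.5 93.3]
wheel 0
guides 267 [560.9  89.5] [ 73.6 117.2] 4.7 z [84.6 89.5 94.1]
tray 2061 [ 499.9 -234.9] [209.4 299.3] 89.7 z [ 2.1  4.9 13.5]
green 101 [ 577.5 -199.7] [34.3 38.3] 20.92 z [29.  54.3 64.7]
orange 115 [ 423.5 -246.3] [167.2  42.9] 17.63 z [40.9 53.5 64.6]
rolls 704 [ 471.6 -239.9] [262.3  53.2] 15.98 z [46.  57.8 64.7]
top
rim 3187 [554.3 127.6] [150.8 277.1] 4.71 z [75.7 78.8 82.9]
blue all 140 [546.4  94. ] [123.1  88.8] 74.55 z [71.7 85.  93.1]
wheel 0
guides 78 [556.3  86.6] [ 71.1 117. ] 3.27 z [84.8 90.2 93.8]
tray 1989 [ 499.3 -234.8] [297.8 209.4] 0.08 z [ 2.1  4.  11.3]
green 92 [ 569.1 -212.8] [12.4 51.3] 16.79 z [47.9 58.6 63.5]
orange 119 [ 478.9 -238.6] [14.4 52.3] 16.72 z [45.9 58.6 63.6]
rolls 783 [ 522.9 -226.6] [144.2  52.7] 15.91 z [47.7 58.6 63.6]
```

View pics/crop.png

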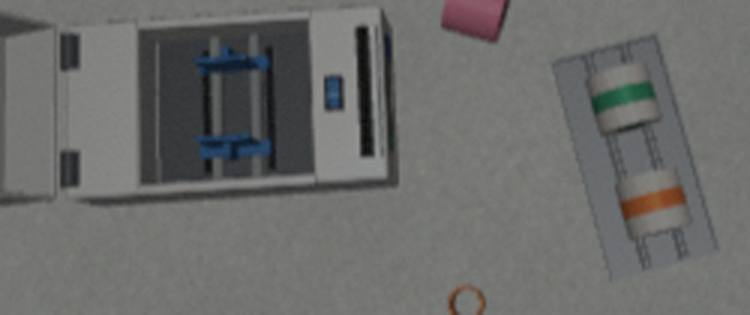

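The crop confirms the white roll with the green band at crop (623,97), with the orange one at (653,202). The wheel is at crop (334,92) and the guides at (233,62) and (236,148). Next I go above the green roll and refine with the wrist camera.

>>> {"api": "send_rows", "payload": {"motion": [[0.2,-0.8,0.2,0,0,0.703,1],[0.2,-0.8,0.2,0,0,0.703,1],[0.2,-0.8,0.2,0,0,0.703,1],[0.2,-0.8,0.2,0,0,0.703,1],[0.2,-0.8,0.2,0,0,0.703,1],[0.2,-0.8,0.2,0,0,0.703,1],[0.2,-0.8,0.2,0,0,0.703,1],[0.2,-0.8,0.2,0,0,0.703,1]]}}

```text
time_s: 1.1
ee_pos: [354.5, 112.9, 314.8]
ee_rot: [-180.0, 0.1, -164.4]
force: [-0.2, 0.3, 0.2]
gripper_width: 91.4
gripper_force: 0.0
```

>>> {"api": "send_rows", "payload": {"motion": [[0.434,-0.656,-0.14,0,0,0,1],[0.434,-0.656,-0.14,0,0,0,1],[0.434,-0.656,-0.14,0,0,0,1],[0.434,-0.656,-0.14,0,0,0,1],[0.434,-0.656,-0.14,0,0,0,1],[0.434,-0.656,-0.14,0,0,0,1],[0.434,-0.656,-0.14,0,0,0,1],[0.434,-0.656,-0.14,0,0,0,1],[0.434,-0.656,-0.14,0,0,0,1]]}}

```text
time_s: 2.22
ee_pos: [570.4, -210.3, 243.6]
ee_rot: [179.9, -0.0, -163.9]
force: [0.1, 0.0, 0.4]
gripper_width: 91.4
gripper_force: 0.0
```

```bash
python3 - <<'E'
from workcell import env, eyes
from h import *
s=env.state(); f=eyes.grab_frame("wrist")
np.savez("w1.npz",pos=s["ee_pos"],rot=s["ee_rot"],**f); cv2.imwrite("pics/w1.png",f["pixels"][:,:,::-1])
print(s["ee_pos"],s["ee_rot"],s["qpos"],s["time_s"],s["force"]); print(f["T_tool_cam"],f["fx"],f["cx"],f["cy"])
E
```

```text
[ 570.42879492 -210.25692923  243.61929997] [ 1.79916496e+02 -4.30476958e-02 -1.63919348e+02] [-2.13396703e+01  2.04583699e+01  8.21321194e+01  4.11365101e-02
  7.74944441e+01 -1.27429228e+02] 2.225 [0.14810176 0.02467258 0.37972142]
[[ 2.63191376e-04 -9.65590670e-01 -2.60066509e-01  7.35276714e+01]
 [ 9.99999678e-01  4.51351558e-04 -6.63790054e-04 -1.42359120e+00]
 [ 7.58330907e-04 -2.60066250e-01  9.65590478e-01 -1.71295943e+02]
 [ 0.00000000e+00  0.00000000e+00  0.00000000e+00  1.00000000e+00]] 309.70691628693146 325.26677854836794 198.99433135119415
```

View pics/w1.png

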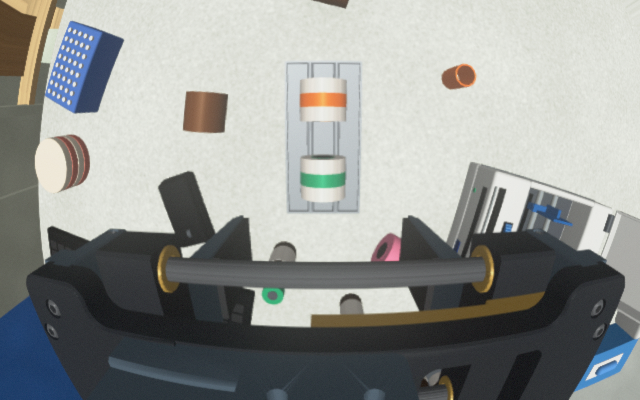

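Wrist view: green-band roll at (322,178), orange at (323,100), tray square in the picture and the fingers straddling its axis.

```bash
cat >> h.py <<'E'
from scipy.spatial.transform import Rotation as Ro
def wray(f,pos,rot,u,v,z):
    u,v=np.atleast_1d(u).astype(float),np.atleast_1d(v).astype(float)
    dx,dy=(u-f["cx"])/f["fx"],(v-f["cy"])/f["fy"]; th=np.hypot(dx,dy); k=np.sin(th)/np.maximum(th,1e-9)
    c=np.stack([dx*k,dy*k,np.cos(th)],-1); T=np.eye(4); T[:3,:3]=Ro.from_euler("xyz",rot,degrees=True).as_matrix(); T[:3,3]=pos
    M=T@f["T_tool_cam"]; d=c@M[:3,:3].T; o=M[:3,3]
    return o+d*((z-o[2])/d[:,2])[:,None]
E
python3 - <<'E'
from h import *
f=dict(np.load("w1.npz")); pos,rot=f["pos"],f["rot"]; H=hsv(f)
def comp(lo,hi,box,z):
    m=((H[...,0]>=lo)&(H[...,0]<=hi)&(H[...,1]>110)&(H[...,2]>50)).astype(np.uint8); k=np.zeros_like(m); u0,u1,v0,v1=box; k[v0:v1,u0:u1]=m[v0:v1,u0:u1]
    v,u=np.nonzero(k); print(u.min(),u.max(),v.min(),v.max(),len(u))
    um=(u.min()+u.max())/2; mid=abs(u-um)<4; return wray(f,pos,rot,um,v[mid].mean(),z)
g=comp(50,95,(290,355,140,210),63); o=comp(3,22,(290,355,75,130),63); print("green",g,"orange",o,np.degrees(np.arctan2(*(g-o)[0][[1,0]])))
e=[]
for z in(35,):
    # roll silhouettes: white-ish vs tray along green band row
    m=(H[...,0]>=50)&(H[...,0]<=95)&(H[...,1]>110)
    v,u=np.nonzero(m[140:210,290:355]);u+=290;v+=140
    L=u.min();R=u.max();print(wray(f,pos,rot,[L,R+1],[v[u<=L+1].mean(),v[u>=R-1].mean()],z+8))
for n in("top","scene"):
    f=dict(np.load(n+"0.npz")); H=hsv(f)
    P=cloud(f); m=(H[...,0]>=50)&(H[...,0]<=95)&(H[...,1]>110)&(P[...,2]>56)&(P[...,2]<75)&(P[...,1]<-150)&(P[...,1]>-300)&(P[...,0]<620)
    q=P[m]; print(n,len(q),q.mean(0))
    # wheel: blue on deck
    b=((H[...,0]>=100)&(H[...,0]<=125)&(H[...,1]>110)&(P[...,1]<70)&(P[...,1]>0)&(P[...,0]>500)&(P[...,0]<620)&(P[...,2]>70)&(P[...,2]<92))
    v,u=np.nonzero(b); print("wheel",len(u),u.mean(),v.mean(),ray(f,u.mean(),v.mean(),83.5), P[b].mean(0))
    gd=((H[...,0]>=100)&(H[...,0]<=125)&(H[...,1]>110)&(P[...,1]>80)&(P[...,1]<180)&(P[...,2]>86))
    for s in(P[...,0]<556,P[...,0]>=556):
        q=P[gd&s]; print(" guide",len(q),q.mean(0),q[:,:2].min(0),q[:,:2].max(0))
E
```

```text
302 343 174 187 488
300 345 93 106 606
green [[ 571.02700749 -214.88940838   63.        ]] orange [[ 480.65877041 -240.84770257   63.        ]] 16.026722653780226
[[ 578.88512414 -238.94730175   43.        ]
 [ 565.09990074 -189.35543101   43.        ]]
top 64 [ 569.2774171  -213.2656274    60.33441539]
wheel 38 260.57894736842104 195.5 [562.66499355  32.65333189  83.5       ] [562.63922637  32.61493606  83.71717932]
 guide 32 [520.88433769 120.83879287  90.91585173] [518.12301746 100.2387378 ] [523.81291367 143.15358723]
 guide 31 [587.36970521 125.11102911  90.60368149] [584.12144144 105.00867456] [589.93340518 146.8847962 ]
scene 46 [ 569.09335437 -204.87756429   62.13158464]
wheel 61 366.1475409836066 236.63934426229508 [566.69810528  36.03488297  83.5       ] [567.62920107  36.92657704  84.52249786]
 guide 92 [525.63465186 124.15337028  90.99851047] [521.1790008  101.64834492] [530.04375154 145.14644807]
 guide 107 [592.17958562 129.78989884  90.64880661] [588.03718809 107.16846672] [595.98094894 150.70246964]
```

>>> {"api": "send_rows", "payload": {"motion": [[0.001,-0.005,-0.12,0,0,0,1],[0.001,-0.005,-0.24,0,0,0,1],[0.001,-0.005,-0.34,0,0,0,1],[0.001,-0.005,-0.38,0,0,0,1],[0.001,-0.005,-0.42,0,0,0,1],[0.001,-0.005,-0.446,0,0,0,1],[0.001,-0.005,-0.446,0,0,0,1],[0.001,-0.005,-0.446,0,0,0,1],[0.001,-0.005,-0.446,0,0,0,-0.2],[0.001,-0.005,-0.446,0,0,0,-0.2],[0.001,-0.005,-0.446,0,0,0,-0.2],[0.001,-0.005,-0.446,0,0,0,-0.2],[0.001,-0.005,-0.446,0,0,0,-0.2],[0.001,-0.005,-0.446,0,0,0,-0.2]], "squeeze": 12}}

```text
time_s: 4.03
ee_pos: [570.6, -213.4, 21.1]
ee_rot: [179.9, -0.0, -164.0]
force: [-1.7, 5.7, 3.6]
gripper_width: 55.9
gripper_force: 12.0
```

>>> {"api": "send_rows", "payload": {"motion": [[0,0,0.03,0,0,0,-0.2],[0,0,0.08,0,0,0,-0.2],[0,0,0.18,0,0,0,-0.2],[0,0,0.28,0,0,0,-0.2],[0,0,0.358,0,0,0,-0.2],[0.01,0.1,0.358,0,0,-0.04,-0.2],[0.025,0.2,0.358,0,0,-0.08,-0.2],[0.04,0.3,0.358,0,0,-0.12,-0.2],[0.05,0.4,0.358,0,0,-0.16,-0.2],[0.06,0.5,0.358,0,0,-0.187,-0.2],[0.07,0.58,0.358,0,0,-0.187,-0.2],[0.078,0.64,0.358,0,0,-0.187,-0.2],[0.078,0.668,0.358,0,0,-0.187,-0.2],[0.078,0.668,0.358,0,0,-0.187,-0.2],[0.078,0.668,0.358,0,0,-0.187,-0.2]]}}

```text
time_s: 5.9
ee_pos: [610.1, 118.2, 200.2]
ee_rot: [-180.0, 0.0, -175.3]
force: [-0.1, 1.3, -1.4]
gripper_width: 55.8
gripper_force: 12.0
```

```bash
python3 - <<'E'
from workcell import env, eyes
from h import *
s=env.state(); f=eyes.grab_frame("wrist")
np.savez("w2.npz",pos=s["ee_pos"],rot=s["ee_rot"],**f); cv2.imwrite("pics/w2.png",f["pixels"][:,:,::-1])
print(s["ee_pos"],s["ee_rot"],s["gripper_width"],s["qpos"][5],s["time_s"],s["force"])
E
```

```text
[610.14788458 118.24990495 200.17204517] [-1.79955053e+02  1.22453302e-02 -1.75265910e+02] 55.774832851065334 -84.78684976810801 5.9 [-0.13091849  1.32732683 -1.35790154]
```

View pics/w2.png

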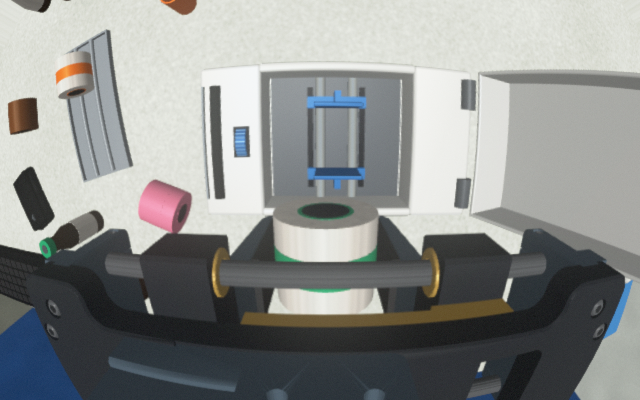

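Wrist view: guides at (336,102) and (336,173), wheel at (241,141). The held roll's end face with its green core is at (325,211). The bay is empty and clear.

```bash
python3 - <<'E'
from h import *
f=dict(np.load("w2.npz")); pos,rot=f["pos"],f["rot"]; H=hsv(f)
W=lambda u,v,z:np.round(wray(f,pos,rot,u,v,z),1)
b=(H[...,0]>=98)&(H[...,0]<=125)&(H[...,1]>110)&(H[...,2]>50)
v,u=np.nonzero(b[115:170,225:258]);u+=225;v+=115
print("wheel px",u.min(),u.max(),v.min(),v.max(),"ctr",u.mean(),v.mean(),W((u.min()+u.max()+1)/2-.5,(v.min()+v.max())/2,83.))
n,l,st,c=cv2.connectedComponentsWithStats(b[80:195,290:385].astype(np.uint8))
for s in st[1:]:
    if s[4]>20: print(s+np.array([290,80,0,0,0]))
# top edge rows of each guide (first blue row at columns away from mid tab)
for rng in((85,120),(150,195)):
    for cols in(range(311,328),range(344,362)):
        t=[np.nonzero(b[rng[0]:rng[1],c])[0]+rng[0] for c in cols]; a=np.median([x.min() for x in t if len(x)]);z=np.median([x.max() for x in t if len(x)])
        print("rows",a,z,W(np.mean(cols),a-.5,92),W(np.mean(cols),z+.5,92),W(np.mean(cols),z+.5,46))
for rng,lab in(((85,120),"far"),((150,195),"near")):
    v,u=np.nonzero(b[rng[0]:rng[1],290:385]);u+=290;v+=rng[0]
    vm=np.median(v); print(lab,"u",u.min(),u.max(),W([u.min()-.5,u.max()+.5],[v[u<=u.min()+2].mean(),v[u>=u.max()-2].mean()],92).tolist())
# held roll core: dark/green ring in end face
g=(H[...,0]>=50)&(H[...,0]<=95)&(H[...,1]>90)
v,u=np.nonzero(g[198:228,285:365]);u+=285;v+=198
print("core",u.min(),u.max(),v.min(),v.max(),W((u.min()+u.max())/2,(v.min()+v.max())/2,pos[2]+14)-pos)
E
```

```text
wheel px 235 245 131 154 ctr 240.279792746114 142.84974093264248 [[566.   31.3  83. ]]
[308  91  58  18 641]
[308 167  57  22 716]
rows 97.0 106.0 [[518.9 103.4  92. ]] [[527.9 104.1  92. ]] [[526.4 103.   46. ]]
rows 97.0 106.0 [[516.2 133.   92. ]] [[525.2 133.8  92. ]] [[523.3 137.6  46. ]]
rows 168.0 178.0 [[583.2 108.5  92. ]] [[593.4 109.3  92. ]] [[602.7 109.1  46. ]]
rows 168.0 179.0 [[580.6 139.1  92. ]] [[591.7 140.2  92. ]] [[600.7 145.   46. ]]
far u 308 365 [[524.6, 93.6, 92.0], [520.3, 145.1, 92.0]]
near u 308 364 [[589.1, 98.4, 92.0], [584.7, 150.6, 92.0]]
core 298 352 206 219 [[-23.14788458  -3.64990495  14.02795483]]
```

>>> {"api": "send_rows", "payload": {"motion": [[-0.06,0.006,-0.05,0,0,0,-0.2],[-0.108,0.011,-0.1,0,0,0,-0.2],[-0.108,0.011,-0.15,0,0,0,-0.2],[-0.108,0.011,-0.15,0,0,0,-0.2],[-0.108,0.011,-0.15,0,0,0,-0.2],[-0.108,0.011,-0.15,0,0,0,-0.2]]}}

```text
time_s: 6.7
ee_pos: [557.2, 124.9, 126.2]
ee_rot: [180.0, 0.1, -175.2]
force: [-0.8, -0.4, -1.1]
gripper_width: 55.5
gripper_force: 12.0
```

```bash
python3 - <<'E'
from workcell import env, eyes
from h import *
f=dict(np.load("w2.npz")); g=f["pixels"].mean(2)
for v in(100,140):
    r=g[v,255:280]; q=g[v,398:425]; L=255+np.argmin(np.diff(r)); R=398+np.argmax(np.diff(q))
    a,b=wray(f,f["pos"],f["rot"],[L+.5,R+.5],[v,v],80); print(L,R,a,b,(a+b)/2,np.linalg.norm(a-b))
s=env.state(); print(s["ee_pos"],s["ee_rot"],s["force"])
t=eyes.grab_frame("top"); sc=eyes.grab_frame("scene")
cv2.imwrite("pics/p3.png",np.vstack([cv2.resize(t["pixels"][150:260,150:310],(640,440))[:300],cv2.resize(sc["pixels"][195:345,310:520],(420,300))[:, :].repeat(1,0) if 0 else cv2.resize(sc["pixels"][195:305,310:545],(640,300))])[:,:,::-1])
E
```

```text
260 399 [524.61184311  48.2964479   80.        ] [513.34844512 178.7556077   80.        ] [518.98014412 113.5260278   80.        ] 130.94447873230104
261 399 [562.73206203  51.69755631  80.        ] [551.53697591 182.78923051  80.        ] [557.13451897 117.24339341  80.        ] 131.56882988705553
[557.23690489 124.9454294  126.19964449] [ 1.79979017e+02  1.42115719e-01 -1.75241185e+02] [-0.76552693 -0.42361944 -1.08596345]
```

View pics/p3.png

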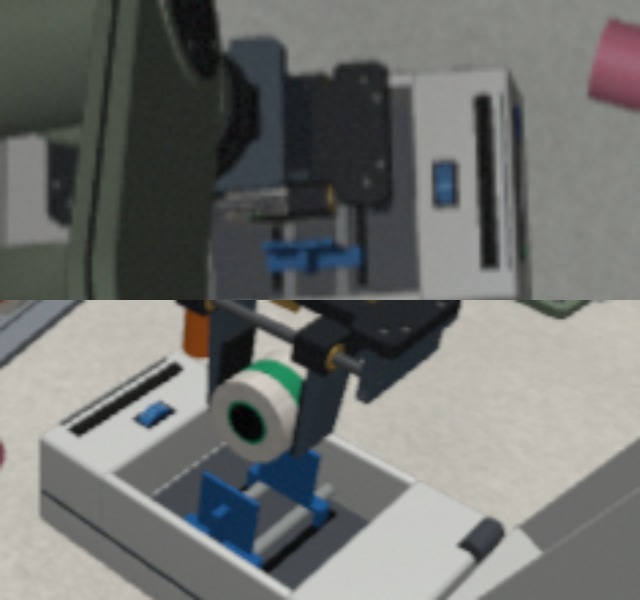

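Upper half (top view): gripper over the bay with the wheel free. Lower half (scene): the held green roll sits at (262,415) over the guides at (230,505) and (290,475), well aligned, so I lower it.

>>> {"api": "send_rows", "payload": {"motion": [[0,0,-0.05,0,0,0,-0.2],[0,0,-0.09,0,0,0,-0.2],[0,0,-0.12,0,0,0,-0.2],[0,0,-0.13,0,0,0,-0.2],[0,0,-0.134,0,0,0,-0.2],[0,0,-0.134,0,0,0,-0.2],[0,0,-0.134,0,0,0,-0.2]]}}

```text
time_s: 7.68
ee_pos: [556.5, 125.1, 58.6]
ee_rot: [180.0, 0.1, -175.2]
force: [0.2, 1.5, -0.6]
gripper_width: 55.4
gripper_force: 12.0
```

>>> {"api": "send_rows", "payload": {"motion": [[0,0,-0.002,0,0,0,-0.2],[0,0,-0.004,0,0,0,-0.2],[0,0,-0.004,0,0,0,-0.2],[0,0,-0.004,0,0,0,-0.2]]}}

```text
time_s: 8.18
ee_pos: [556.1, 125.1, 56.0]
ee_rot: [180.0, -0.0, -175.2]
force: [0.9, -0.1, -0.5]
gripper_width: 55.9
gripper_force: 12.0
```

>>> {"api": "send_rows", "payload": {"motion": [[0,0,-0.002,0,0,0,-0.2],[0,0,-0.003,0,0,0,-0.2],[0,0,-0.003,0,0,0,-0.2]]}}

```text
time_s: 8.55
ee_pos: [556.1, 125.1, 54.4]
ee_rot: [180.0, -0.0, -175.2]
force: [-1.1, 0.6, -1.0]
gripper_width: 56.0
gripper_force: 12.0
```

>>> {"api": "send_rows", "payload": {"motion": [[0,0,-0.002,0,0,0,-0.2],[0,0,-0.002,0,0,0,-0.2],[0,0,-0.002,0,0,0,-0.2]]}}

```text
time_s: 8.93
ee_pos: [556.2, 125.1, 54.2]
ee_rot: [180.0, 0.0, -175.2]
force: [-1.9, 0.2, 4.9]
gripper_width: 55.8
gripper_force: 12.0
```

>>> {"api": "send_rows", "payload": {"motion": [[0,0,0.001,0,0,0,0.4],[0,0,0.001,0,0,0,0.75],[0,0,0.001,0,0,0,0.75],[0,0,0.001,0,0,0,0.75],[0,0,0.001,0,0,0,0.75],[0,0,0.03,0,0,0,0.75],[0,0,0.07,0,0,0,0.75],[0,0,0.13,0,0,0,0.75],[0,0,0.2,0,0,0,0.75],[0.1,0,0.28,0,0,0,0.75],[0.1,0,0.28,0,0,0,0.75],[0.1,0,0.28,0,0,0,0.75],[0.1,0,0.28,0,0,0,0.75]]}}

```text
time_s: 10.55
ee_pos: [604.5, 124.9, 192.4]
ee_rot: [-180.0, -0.2, -175.2]
force: [-0.1, -0.4, 0.1]
gripper_width: 79.9
gripper_force: 0.0
```

```bash
python3 - <<'E'
from workcell import env, eyes
from h import *
s=env.state(); f=eyes.grab_frame("wrist")
np.savez("w4.npz",pos=s["ee_pos"],rot=s["ee_rot"],**f); 
cv2.imwrite("pics/w4.png",cv2.resize(f["pixels"][40:240,170:440],None,fx=2.5,fy=2.5)[:,:,::-1])
print(s["ee_pos"],s["ee_rot"],s["gripper_width"],s["time_s"],s["force"])
E
```

```text
[604.51094263 124.90475067 192.40148205] [-1.79991711e+02 -1.79650502e-01 -1.75203719e+02] 79.9344767016464 10.55 [-0.12908284 -0.40140369  0.10827794]
```

View pics/w4.png

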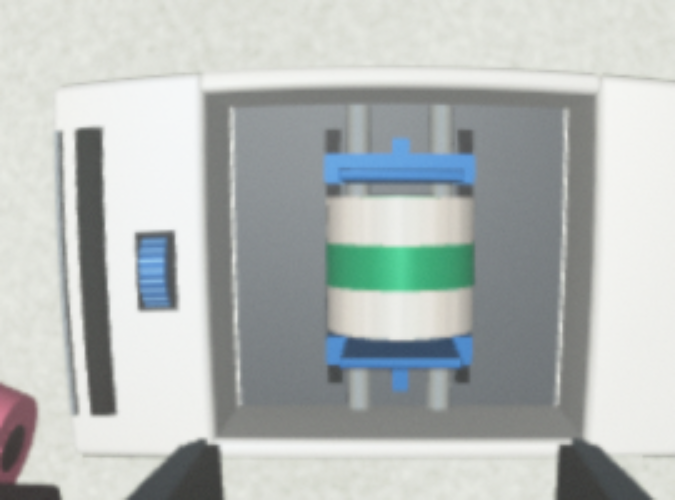

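The roll lies in the bay between both guides, with its band at crop (400,267), the guides at (400,167) and (400,352), and the wheel slot at (155,270). Now I locate the wheel.

```bash
python3 - <<'E'
from h import *
f=dict(np.load("w4.npz")); H=hsv(f); W=lambda u,v,z:np.round(wray(f,f["pos"],f["rot"],u,v,z),1)
dark=(H[...,2]<150)[120:175,215:250]; n,l,st,c=cv2.connectedComponentsWithStats(dark.astype(np.uint8))
i=1+np.argmax(st[1:,4]); s=st[i]; u0,v0=s[0]+215,s[1]+120; print(u0,v0,s)
print("slot",W(u0+s[2]/2-.5,v0+s[3]/2-.5,80), "corners",W([u0-.5,u0+s[2]-.5],[v0-.5,v0+s[3]-.5],80).tolist())
b=(H[...,0]>=98)&(H[...,0]<=125)&(H[...,1]>90)
v,u=np.nonzero(b[120:175,215:250]);u+=215;v+=120; print("wheel",W((u.min()+u.max())/2,(v.min()+v.max())/2,83))
g=(H[...,0]>=50)&(H[...,0]<=95)&(H[...,1]>90); v,u=np.nonzero(g[110:180,290:375]);u+=290;v+=110
um=(u.min()+u.max())/2; print("roll band mid",u.min(),u.max(),W(um,v[abs(u-um)<5].mean(),96))
print("pads: tool closing dir",f["rot"])
E
```

```text
224 133 [  9  13  17  31 198]
slot [[565.2  31.5  80. ]] corners [[550.8, 22.3, 80.0], [579.6, 40.5, 80.0]]
wheel [[564.9  31.9  83. ]]
roll band mid 301 358 [[556.6 122.9  96. ]]
pads: tool closing dir [-1.79991711e+02 -1.79650502e-01 -1.75203719e+02]
```

>>> {"api": "send_rows", "payload": {"motion": [[-0.02,-0.06,0,0,0,0,-1],[-0.04,-0.12,0,0,0,0,-1],[-0.059,-0.181,0,0,0,0,-1],[-0.059,-0.181,-0.08,0,0,0,-1],[-0.059,-0.181,-0.14,0,0,0,-1],[-0.059,-0.181,-0.18,0,0,0,-1],[-0.059,-0.181,-0.187,0,0,0,-1],[-0.059,-0.181,-0.187,0,0,0,-1],[-0.059,-0.181,-0.187,0,0,0,-1],[-0.059,-0.181,-0.187,0,0,0,-1]], "squeeze": 5}}

```text
time_s: 11.85
ee_pos: [577.1, 34.6, 100.8]
ee_rot: [180.0, 0.1, -175.2]
force: [0.4, -0.0, -0.5]
gripper_width: 0.3
gripper_force: 0.0
```

```bash
python3 - <<'E'
from workcell import env, eyes
from h import *
t=eyes.grab_frame("top"); sc=eyes.grab_frame("scene")
cv2.imwrite("pics/p5.png",np.vstack([cv2.resize(t["pixels"][160:240,200:300],(625,250*2)[:1]+(290,)),cv2.resize(sc["pixels"][195:290,320:445],(625,300))])[:,:,::-1])
s=env.state(); print(s["ee_pos"],s["ee_rot"],s["force"],s["gripper_width"],s["time_s"])
E
```

```text
[576.88721845  34.56727164 100.56025605] [ 1.79997422e+02  6.08804235e-02 -1.75214112e+02] [-0.04171201 -0.02411675 -0.45826728] 0.39829593609482206 11.95
```

View pics/p5.png

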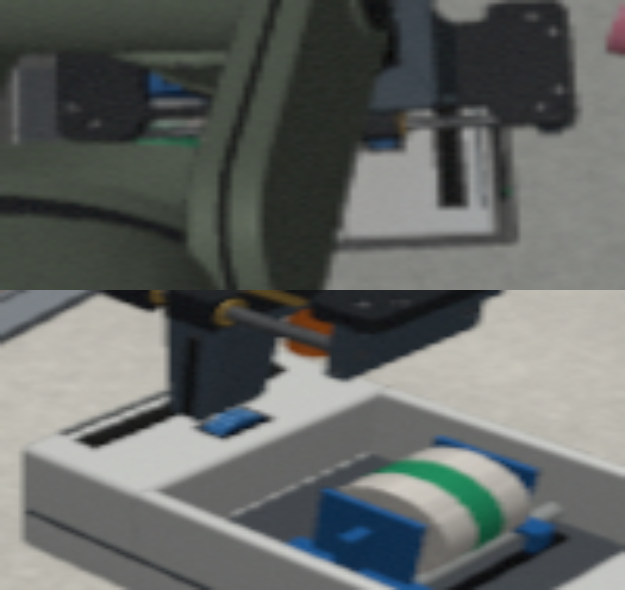

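The scene half shows the shut fingertip at (190,410), just over and behind the wheel at (235,420), and the roll between the guides. I come down slowly.

>>> {"api": "send_rows", "payload": {"motion": [[0,0,-0.01,0,0,0,-1],[0,0,-0.018,0,0,0,-1],[0,0,-0.024,0,0,0,-1],[0,0,-0.024,0,0,0,-1],[0,0,-0.024,0,0,0,-1],[0,0,-0.024,0,0,0,-1]]}}

```text
time_s: 12.7
ee_pos: [576.8, 34.6, 88.1]
ee_rot: [180.0, 0.0, -175.2]
force: [0.1, -0.2, 0.1]
gripper_width: 0.2
gripper_force: 0.0
```

>>> {"api": "send_rows", "payload": {"motion": [[0,0,-0.001,0,0,0,-1],[0,0,-0.001,0,0,0,-1],[0,0,-0.002,0,0,0,-1],[0,0,-0.002,0,0,0,-1]]}}

```text
time_s: 13.2
ee_pos: [576.6, 34.6, 86.9]
ee_rot: [180.0, -0.0, -175.2]
force: [-0.0, -0.6, 0.3]
gripper_width: 0.2
gripper_force: 0.0
```

>>> {"api": "send_rows", "payload": {"motion": [[0,0,-0.0006,0,0,0,-1],[0,0,-0.0012,0,0,0,-1],[0,0,-0.0012,0,0,0,-1]]}}

```text
time_s: 13.58
ee_pos: [576.6, 34.5, 86.3]
ee_rot: [180.0, -0.0, -175.2]
force: [0.6, -0.3, -0.2]
gripper_width: 0.4
gripper_force: 0.0
```

>>> {"api": "send_rows", "payload": {"motion": [[0,0,-0.0006,0,0,0,-1],[0,0,-0.0006,0,0,0,-1],[0,0,-0.0006,0,0,0,-1]]}}

```text
time_s: 13.95
ee_pos: [576.7, 34.6, 86.2]
ee_rot: [180.0, 0.0, -175.2]
force: [-0.2, -0.3, 1.7]
gripper_width: 0.3
gripper_force: 0.9
```

>>> {"api": "send_rows", "payload": {"motion": [[0,0,-0.0006,0,0,0,-1],[0,0,-0.0006,0,0,0,-1],[0,0,-0.0006,0,0,0,-1]]}}

```text
time_s: 14.32
ee_pos: [576.7, 34.5, 86.2]
ee_rot: [180.0, 0.0, -175.2]
force: [-0.9, 0.5, 5.3]
gripper_width: 0.3
gripper_force: 2.6
```

>>> {"api": "send_rows", "payload": {"motion": [[-0.002,-0.0002,0,0,0,0,-1],[-0.004,-0.0003,0,0,0,0,-1],[-0.006,-0.0005,0,0,0,0,-1],[-0.008,-0.0007,0,0,0,0,-1]]}}

```text
time_s: 14.82
ee_pos: [573.2, 34.3, 86.1]
ee_rot: [180.0, 0.1, -175.2]
force: [0.7, -0.0, 5.8]
gripper_width: 0.4
gripper_force: 2.6
```

>>> {"api": "send_rows", "payload": {"motion": [[-0.002,-0.0002,0.0002,0,0,0,-1],[-0.004,-0.0003,0.0003,0,0,0,-1],[-0.006,-0.0005,0.0003,0,0,0,-1],[-0.008,-0.0007,0.0003,0,0,0,-1]]}}

```text
time_s: 15.32
ee_pos: [568.9, 33.9, 86.1]
ee_rot: [180.0, 0.0, -175.2]
force: [1.0, -0.9, 5.6]
gripper_width: 0.7
gripper_force: 2.6
```

>>> {"api": "send_rows", "payload": {"motion": [[-0.002,-0.0002,0.0002,0,0,0,-1],[-0.004,-0.0003,0.0003,0,0,0,-1],[-0.006,-0.0005,0.0003,0,0,0,-1],[-0.008,-0.0007,0.0003,0,0,0,-1]]}}

```text
time_s: 15.82
ee_pos: [564.6, 33.5, 86.1]
ee_rot: [180.0, 0.0, -175.2]
force: [0.8, -0.0, 5.1]
gripper_width: 0.9
gripper_force: 2.5
```

>>> {"api": "send_rows", "payload": {"motion": [[-0.002,-0.0002,0.0002,0,0,0,-1],[-0.004,-0.0003,0.0003,0,0,0,-1],[-0.006,-0.0005,0.0003,0,0,0,-1],[-0.008,-0.0007,0.0003,0,0,0,-1]]}}

```text
time_s: 16.32
ee_pos: [560.5, 33.2, 86.1]
ee_rot: [180.0, -0.0, -175.2]
force: [1.3, 0.6, 4.3]
gripper_width: 0.9
gripper_force: 2.0
```

Good drive at about 4 N, so I continue.

>>> {"api": "send_rows", "payload": {"motion": [[-0.002,-0.0002,0.0001,0,0,0,-1],[-0.004,-0.0003,0.0001,0,0,0,-1],[-0.006,-0.0005,0.0001,0,0,0,-1],[-0.008,-0.0007,0.0001,0,0,0,-1]]}}

```text
time_s: 16.82
ee_pos: [556.7, 32.8, 86.2]
ee_rot: [180.0, 0.0, -175.2]
force: [2.8, 0.2, 2.5]
gripper_width: 0.1
gripper_force: 1.2
```

>>> {"api": "send_rows", "payload": {"motion": [[-0.002,-0.0002,0,0,0,0,-1],[-0.004,-0.0003,0,0,0,0,-1],[-0.006,-0.0005,0,0,0,0,-1],[-0.006,-0.0005,0,0,0,0,-1]]}}

```text
time_s: 17.32
ee_pos: [553.4, 32.5, 86.2]
ee_rot: [-180.0, -0.0, -175.2]
force: [1.4, 0.2, 2.6]
gripper_width: 0.5
gripper_force: 1.1
```

>>> {"api": "send_rows", "payload": {"motion": [[0,0,0.01,0,0,0,-1],[0.02,0.002,0.04,0,0,0,-1],[0.046,0.0039,0.08,0,0,0,-1],[0.046,0.0039,0.08,0,0,0,-1],[0.046,0.0039,0.08,0,0,0,-1],[0.046,0.0039,0.08,0,0,0,-1]]}}

```text
time_s: 18.08
ee_pos: [575.2, 34.4, 125.2]
ee_rot: [180.0, -0.2, -175.2]
force: [-0.0, 0.2, 1.1]
gripper_width: 0.2
gripper_force: 0.0
```

```bash
python3 - <<'E'
from workcell import env, eyes
from h import *
s=env.state(); f=eyes.grab_frame("wrist"); sc=eyes.grab_frame("scene")
a=cv2.resize(f["pixels"][60:260,300:560],(650,300)) ; b=cv2.resize(sc["pixels"][225:300,365:455],(650,300),interpolation=cv2.INTER_CUBIC)
a=cv2.resize(f["pixels"][110:260,300:520],(440,300)); b=cv2.resize(sc["pixels"][230:300,375:450],(321,300),interpolation=cv2.INTER_CUBIC)
cv2.imwrite("pics/p6.png",np.hstack([a,b])[:,:,::-1]); cv2.imwrite("w6.png",f["pixels"][:,:,::-1])
print(s["ee_pos"],s["force"],s["time_s"])
E
```

```text
[575.24924169  34.44945232 125.20494638] [-0.0324896   0.21756065  1.10725558] 18.075
```

View pics/p6.png

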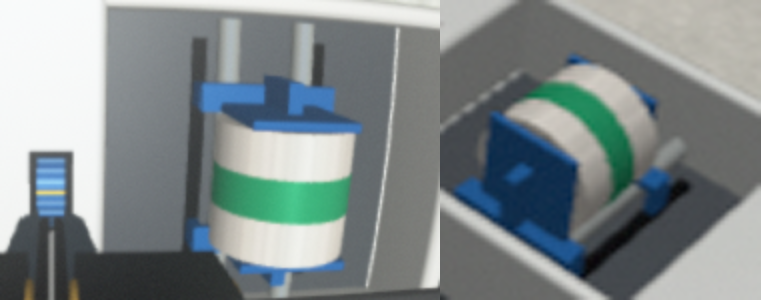

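Wrist half: the far guide at (290,120) and near guide at (280,265) almost touch the roll; a yellow wheel mark shows at (50,192). A second stroke should finish it, until the fingertip slips.

>>> {"api": "send_rows", "payload": {"motion": [[0,0,-0.04,0,0,0,-1],[0,0,-0.07,0,0,0,-1],[0,0,-0.0776,0,0,0,-1],[0,0,-0.0776,0,0,0,-1],[0,0,-0.079,0,0,0,-1],[0,0,-0.0796,0,0,0,-1],[0,0,-0.0802,0,0,0,-1],[0,0,-0.0802,0,0,0,-1]]}}

```text
time_s: 19.18
ee_pos: [576.7, 34.5, 86.3]
ee_rot: [180.0, 0.0, -175.2]
force: [0.5, 0.0, 0.6]
gripper_width: 0.4
gripper_force: 0.1
```

>>> {"api": "send_rows", "payload": {"motion": [[0,0,-0.0004,0,0,0,-1],[0,0,-0.0008,0,0,0,-1],[0,0,-0.0008,0,0,0,-1]]}}

```text
time_s: 19.55
ee_pos: [576.7, 34.5, 86.1]
ee_rot: [180.0, 0.0, -175.2]
force: [-0.6, -0.1, 4.4]
gripper_width: 0.4
gripper_force: 2.0
```

>>> {"api": "send_rows", "payload": {"motion": [[-0.002,-0.0002,0,0,0,0,-1],[-0.004,-0.0003,0,0,0,0,-1],[-0.006,-0.0005,0,0,0,0,-1]]}}

```text
time_s: 19.92
ee_pos: [574.7, 34.3, 86.2]
ee_rot: [180.0, 0.2, -175.2]
force: [3.1, 0.4, 3.5]
gripper_width: 0.6
gripper_force: 1.7
```

>>> {"api": "send_rows", "payload": {"motion": [[-0.002,-0.0002,0.0002,0,0,0,-1],[-0.004,-0.0003,0.0002,0,0,0,-1]]}}

```text
time_s: 20.18
ee_pos: [572.2, 34.1, 86.2]
ee_rot: [-180.0, 0.1, -175.2]
force: [3.2, 0.5, 3.7]
gripper_width: 0.3
gripper_force: 1.9
```

>>> {"api": "send_rows", "payload": {"motion": [[-0.002,-0.0002,0.0002,0,0,0,-1],[-0.004,-0.0003,0.0002,0,0,0,-1]]}}

```text
time_s: 20.42
ee_pos: [569.9, 33.9, 86.2]
ee_rot: [180.0, 0.1, -175.2]
force: [3.9, 0.6, 3.8]
gripper_width: 0.6
gripper_force: 2.0
```

The tangential force has levelled at 3–4 N, so the tip is slipping and the guides are snug. One more short stroke to confirm, then lift and look.

>>> {"api": "send_rows", "payload": {"motion": [[-0.002,-0.0002,0.0001,0,0,0,-1],[-0.004,-0.0003,0.0001,0,0,0,-1],[-0.006,-0.0005,0.0001,0,0,0,-1],[-0.008,-0.0007,0.0001,0,0,0,-1]]}}

```text
time_s: 20.92
ee_pos: [565.8, 33.6, 86.1]
ee_rot: [180.0, 0.0, -175.2]
force: [3.3, 0.8, 4.2]
gripper_width: 0.7
gripper_force: 2.2
```

>>> {"api": "send_rows", "payload": {"motion": [[0,0,0.01,0,0,0,-1],[0,0,0.04,0,0,0,-1],[0.028,0.002,0.08,0,0,0,-1],[0.028,0.002,0.08,0,0,0,-1],[0.028,0.002,0.08,0,0,0,-1],[0.028,0.002,0.08,0,0,0,-1]]}}

```text
time_s: 21.68
ee_pos: [578.3, 34.5, 125.1]
ee_rot: [180.0, -0.2, -175.2]
force: [-0.6, -0.7, 0.4]
gripper_width: 0.5
gripper_force: 0.0
```

```bash
python3 - <<'E'
from workcell import env, eyes
from h import *
s=env.state(); f=eyes.grab_frame("wrist"); sc=eyes.grab_frame("scene")
a=cv2.resize(f["pixels"][110:260,300:520],(440,300)); b=cv2.resize(sc["pixels"][230:300,375:450],(321,300),interpolation=cv2.INTER_CUBIC)
cv2.imwrite("pics/p7.png",np.hstack([a,b])[:,:,::-1])
print(s["ee_pos"],s["force"],s["time_s"])
E
```

```text
[578.33577205  34.54739714 125.13482019] [-0.64341247 -0.66457746  0.43557998] 21.675
```

View pics/p7.png

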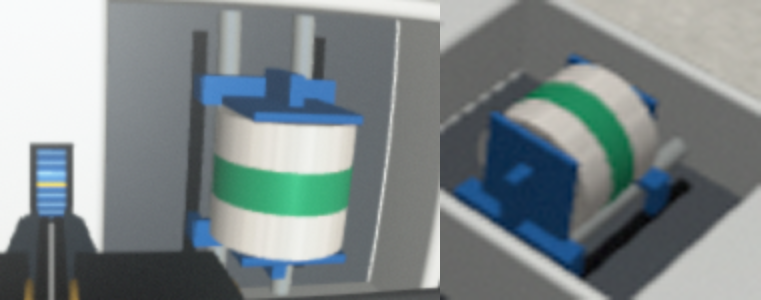

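The wheel mark sits the same distance below its slot edge as before (192−152 versus 184−144 px). The second stroke therefore only slipped, and both guides hold the roll. I hand the job in.

```bash
python3 -c "
from workcell import env
print(env.job_done())"
```

```text
the job is handed in; nothing more can be done
None
```

The green-band roll lies on the printer's rollers, and the wheel has closed both guides onto it until the fingertip slipped at about 4 N, so it is held lightly; the job was handed in at about 22 s, and nothing else was knowingly touched.

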